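Serve a sample tin from the lever dispenser without slamming its lid

TASK

Serve the tea sample waiting in the small steel dispenser: with your fingertips press its lever paddle all the way down so that the linked lid lifts, and keep it down until the little tin has rolled out and lies in the tray. Then ease the lever slowly back up, over about two seconds, so that the lid closes fully without slamming, and move clear. Do not touch the lid or the tin, and leave the cup, bowl, canister and tumbler where they stand.

Things in the scene. Friction and masses are not known exactly. Their poses are not given: they have to be found in the camera images.
- dispenser: Fixed steel dispenser on a dark base plate 295 x 120 mm, 125 mm high. Origin on the work surface under the chute box; +x points the way the tin rolls out (away from the robot, give or take 0.5 rad), z up. Chute box from x = -65 to +60 mm, 80 mm wide; open tray in front of it from x = 68 to 174 mm; two bracket posts and the lever behind it, at negative x.
- lever: Steel seesaw lever with a black rubber paddle at its rear end. Origin on its pivot, 85 mm behind the dispenser's origin and 80 mm above the surface; the pivot axis is the dispenser's y. The paddle is 40 mm (x) by 44 mm (y), 6 mm thick, its rear edge tipped up 0.2 rad at rest (and down 0.2 rad when fully pressed), and lies free with nothing within 90 mm of its centre but its own arm and the bracket posts.
- paddle (a point): Centre of the paddle's top face, 180 mm behind the dispenser's origin (along its -x), 100 mm above the surface at rest. Pressing moves it almost straight down, 40 mm to the stop (60 mm above the surface). The push needed rises from about 3 to 7 N; beyond that the lever is against a rigid stop.
- lever_hinge (a joint): Lever angle, rad: 0 at rest (up), 0.42 fully pressed. A spring and the lid's weight drive it back up; let go, it snaps back and the lid slams in about 0.15 s.
- lid: Black hood over the chute: a flat top 124 x 88 mm with a front skirt 73 mm deep that keeps the tin in. Origin on its hinge, at the top rear edge of the chute box (55 mm behind the dispenser's origin, 125 mm high).
- lid_hinge (a joint): Lid angle, rad: 0 closed, 0.84 fully open. A rod links it to the lever: it always turns twice the lever's angle. Open, its front edge stands about 215 mm above the surface; it does not reach behind its hinge.
- tin: Little steel sample tin with a black cap, a cylinder 36 mm in diameter and 62 mm long, lying across the chute behind the lid's skirt. Origin at its centre; the cylinder runs along its y. With the lid open it rolls out by itself within about a second and comes to rest in the tray.
- tray (a point): Centre of the tray's inside floor (100 x 72 mm inside, walls 45 to 48 mm above the surface), 16 mm above the surface, 120 mm ahead of the dispenser's origin. The tin lying in the tray has its centre about 18 mm above the floor, usually at the far wall.
- paper_cup: Loose white paper cup, 82 mm across the rim, 105 mm high; origin under its centre. Left of the lever.
- bowl: Loose white ceramic bowl, 120 mm across, 70 mm high; origin under its centre. Left of the chute.
- canister: Loose steel coffee canister with a black top, 114 mm across, 181 mm high; origin under its centre. Right of the chute.
- tumbler: Loose small glass tumbler, 60 mm across, 80 mm high; origin under its centre. Right of the lever.

How it is judged:
By the outcome, as a careful person would: the job done as asked, in the order asked, and still so for the second after the job is handed in, with the robot touching nothing.
It also fails if it takes over 42 s, if anything falls off the work surface, if the arm or the gripper's body presses on something with over 40 N, if the wrist force passes 120 N, or if a joint passes its speed limit or range.

ROBOT

A 6-joint arm with a two-finger parallel gripper is mounted at the origin on the work surface. World frame = base frame: x ahead of the robot, y to its left, z up, the work surface at z = 0. Lengths are in m, angles in rad, forces in N, time in s.
With the tool pointing down it reaches from about 0.275 to 0.825 m from the base axis. Payload 4.9 kg.
Tool frame: the origin (TCP) lies at the very end of the fingers, on their centre line; the grasp point (between the pads) lies 19 mm behind it; y points along the fingers, z is the direction in which the jaws open and shut, and the axes are right-handed (so a half turn about y gives the same grasp; the last joint's range is limited). The gripper opens to 85 mm and grips with 20 to 120 N. Pads are 22 mm wide; open, the fingers measure 114 mm over their backs; the gripper's body (76 mm by 85 mm) begins 54 mm behind the grasp point. The pads swing forward as they close: fully open they stand 13 mm farther back than shut.
Start: joints at [-1.418, 0.326, -0.193, 1.052, 0, 1.437], TCP at [0.156, -0.528, 0.231] pointing down, gripper open.
Joint ranges: [-2.65, 2.65], [-0.97, 1.79], [-1.3, 1.35], [-1.93, 2.1], [-1.47, 1.37], [-3.14, 3.14]. Speed limits (rad/s): [2.57, 2.57, 3.14, 3.14, 3.14, 3.14].

INTERFACE

Orientations are given as [roll, pitch, yaw] about the fixed x, y, z axes, in that order (R = Rz(yaw) Ry(pitch) Rx(roll)).
In Python, from workcell import ctrl gives the robot as it stands.
- The arm moves only by the tool servo_tool, never from a script. Its arguments are lists of equal length, an entry for each row: "gripper": the gripper command: -1 is shut, 1 is fully open, values between are in proportion; "translation": the shift along the tool's x, y, z each as a share of 20 cm, from -1 to 1, a list of three; "dr": the turn, a rotation vector about the tool's x, y, z each as a share of 180 degrees, from -1 to 1, a list of three. In form: {"gripper": [gripper, ...], "translation": [[dx, dy, dz], ...], "dr": [[rx, ry, rz], ...]}. A call has 1 to 20 rows; each row is the pose to reach, as a shift and turn from the pose commanded when the call began, along the tool's axes at that moment, turning the shorter way round; what a row does not reach only later rows make up. A row lasts 1/12 s, in which the tool goes at most 41.7 mm and 7.16 degrees, less where a joint would pass 70% of its speed; a pose out of reach is approached as far as the arm can. A call with a number of a shift or a turn outside -1 to 1 is refused whole. A call with a gripper value outside its range is refused whole. The fingers move at their own pace and stop on an object; "squeeze" is the grip in N (left out, the last holds). Time passes only in rows, so rows that repeat a pose let the fingers close. It gives the time, the measured TCP pose, the force and the opening at its end, in the units of the state.
- ctrl.read_state(): the state, without advancing time (a new reading comes with each control period).
- ctrl.grab_frame(name): name is "scene" or "side" or "wrist"; returns a dict with "color" (384x512x3 uint8, blue, green, red), "fx", "fy", "cx", "cy" (pixels), "distortion" ([k1, k2, p1, p2, k3] as OpenCV has them; the pictures are not rectified), "position" and "orientation" of the camera in the world. Camera axes: x right, y up, looking along -z (the intrinsics and any distortion apply to the point x, -y, -z); pixel columns grow to the right and rows downward; lengths in m; the calibration is good to about 2 mm. A picture is of the moment at which its call begins. There is no depth.
- ctrl.job_done(): hands the job in, once; it reports no verdict.
Trained networks look in a picture, given as the dict that the camera call returned (one of the last four; its "shot" number tells which), for a name from the list of things; names that differ only in an ending like _2 or _b are one class to them, and where a whole thing is asked for, a point or a joint stands for the part that bears it (a point fixed in the world has none). Each returns a list of dicts, best first, with "p" (0 to 1); they miss things now and then, are a little off and sometimes report something else, mostly with a low value. They report only what shows in the picture. A call takes as long as a camera call.
- ctrl.trace(query, picture): "pixels" (384x512 bool, what is visible of it) and "extent" ([centre column, centre row, width, height] in pixels, round what is visible of it).
The state is a dict: "t": time; "joints": joint angles; "joint_vel": joint speeds; "joint_efforts": joint torques, N m; "position": TCP position; "orientation": TCP orientation; "wrist_force": force on the tool from outside, world axes, zero at the start; "ft_torque": the same for the moment, N m; "finger_gap": finger opening in m.
Only numpy, scipy, OpenCV 4.12 (cv2) and the standard library are available. Lean on these libraries where they do the work, as an engineer would, in place of code of your own. Each camera call takes 0.05 s, during which the arm holds its last target.

## Working session

There is one attempt and no reset: what is moved stays moved. The work goes in short steps, Python scripts to look and compute and a tool call to move; the robot and the scene stay as the last step left them, time stands still between calls to the robot, and variables do not carry over. Pictures are saved under pics/ and viewed, and the job is handed in when it is done.

Besides the shell and the picture viewer there is one more tool, called in YAML: its name, and indented under it one key for each argument. servo_tool: Moves the arm, as the interface text tells. Its arguments: {"type":"object","properties":{"gripper":{"type":"array","items":{"type":"number"}},"translation":{"type":"array","items":{"type":"array","items":{"type":"number"}}},"dr":{"type":"array","items":{"type":"array","items":{"type":"number"}}},"squeeze":{"type":"number"}},"required":["gripper","translation","dr"]}

```bash
mkdir -p pics; ls; cat > h.py <<'E'
import numpy as np, cv2
from scipy.spatial.transform import Rotation as R
from workcell import ctrl
def cam(p):
    o=np.array(p["orientation"],float)
    Rm = R.from_euler('xyz',o).as_matrix() if o.size==3 else (o if o.size==9 else R.from_quat(o).as_matrix())
    K=np.array([[p["fx"],0,p["cx"]],[0,p["fy"],p["cy"]],[0,0,1.]])
    return Rm.reshape(3,3),np.array(p["position"],float),K,np.array(p["distortion"],float)
def proj(p,X):
    Rm,t,K,d=cam(p); c=(np.atleast_2d(X)-t)@Rm; c=c*[1,-1,-1]
    return cv2.projectPoints(c.astype(float).reshape(-1,1,3),np.zeros(3),np.zeros(3),K,d)[0].reshape(-1,2)
def ray(p,uv,z):
    Rm,t,K,d=cam(p); n=cv2.undistortPoints(np.array(uv,float).reshape(-1,1,2),K,d).reshape(-1,2)
    v=np.c_[n[:,0],-n[:,1],-np.ones(len(n))]@Rm.T
    return t+v*((z-t[2])/v[:,2])[:,None]
E
python3 - <<'E'
from h import *
s=ctrl.read_state(); print(s)
for n in ["scene","side","wrist"]:
    p=ctrl.grab_frame(n); cv2.imwrite(f"pics/{n}0.png",p["color"]); print(n,p["position"],p["orientation"],p["fx"],p["distortion"])
    if n!="wrist":
      for q in ["dispenser","lever","paddle","lid","tin","paper_cup","bowl","canister","tumbler"]:
        r=ctrl.trace(q,p)
        print(q,[(round(x["p"],2),np.round(x["extent"],1).tolist()) for x in r[:2]])
E
```

```text
pics
{'t': 0.0, 'joints': array([-1.41820095e+00,  3.26946151e-01, -1.93572622e-01,  1.05202408e+00,
       -1.88828708e-05,  1.43661283e+00]), 'joint_vel': array([ 0.00070324, -0.00028556,  0.0012104 ,  0.00038063, -0.00085684,
        0.00123459]), 'joint_efforts': array([ 1.82321128e-04, -4.43397403e+01,  2.62441117e+01,  1.54105603e-02,
       -1.82170079e-04, -7.12023891e-06]), 'position': array([ 0.15549947, -0.52694901,  0.23050489]), 'orientation': array([-1.57252968e+00,  2.14939291e-04, -2.85481394e+00]), 'wrist_force': array([-0.68262409,  0.33325246,  0.06846632]), 'ft_torque': array([ 0.001482  , -0.04353983, -0.04040733]), 'finger_gap': 0.08543362260301184}
scene [1.1260044  0.4886884  0.87233167] [ 0.72100468 -0.00730261  2.24546242] 420.419361206126 [0.04735713 0.         0.         0.         0.        ]
dispenser [(0.77, [257.3, 229.9, 109.4, 140.6]), (0.23, [234.9, 163.8, 22.1, 33.1])]
lever [(0.7, [301.1, 189.9, 24.7, 60.2])]
paddle [(0.97, [298.9, 188.9, 24.4, 65.0])]
lid [(0.64, [264.4, 213.2, 59.3, 70.7])]
tin []
paper_cup [(0.81, [352.6, 219.6, 33.6, 38.5])]
b
[... 255 characters left out ...]
376080166 [0.0347577 0.        0.        0.        0.       ]
dispenser [(0.83, [252.3, 197.3, 140.1, 65.5]), (0.59, [257.8, 182.9, 50.8, 33.5])]
lever [(0.56, [206.1, 178.4, 43.3, 15.1])]
paddle [(0.7, [205.1, 180.2, 46.7, 21.3])]
lid [(0.9, [258.4, 184.6, 53.2, 42.2]), (0.15, [206.4, 182.7, 49.9, 22.2])]
tin []
paper_cup [(0.63, [231.2, 157.4, 26.0, 34.9])]
bowl [(0.88, [264.7, 156.1, 37.0, 22.3])]
canister [(0.76, [250.4, 235.1, 56.5, 86.1]), (0.64, [251.2, 195.9, 134.6, 61.9])]
tumbler [(0.97, [190.4, 235.8, 22.3, 38.5])]
wrist [ 0.23496793 -0.50342117  0.37326557] [-3.27480031e-01  1.36306781e-04 -1.28344302e+00] 288.1541447932287 [0.00069448 0.         0.         0.         0.        ]
```

```bash
python3 - <<'E'
import cv2
a=cv2.imread("pics/scene0.png")[110:310,150:400]; b=cv2.imread("pics/side0.png")[120:300,150:350]
cv2.imwrite("pics/sc.png",cv2.resize(a,None,fx=3,fy=3,interpolation=cv2.INTER_CUBIC)); cv2.imwrite("pics/sd.png",cv2.resize(b,None,fx=3,fy=3,interpolation=cv2.INTER_CUBIC))
E
```

```text
(no output)
```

View pics/sc.png

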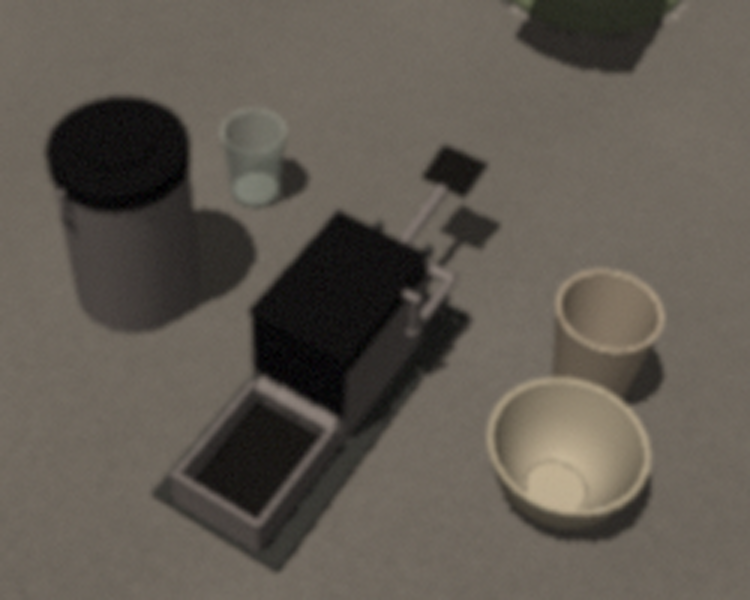

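View pics/sd.png

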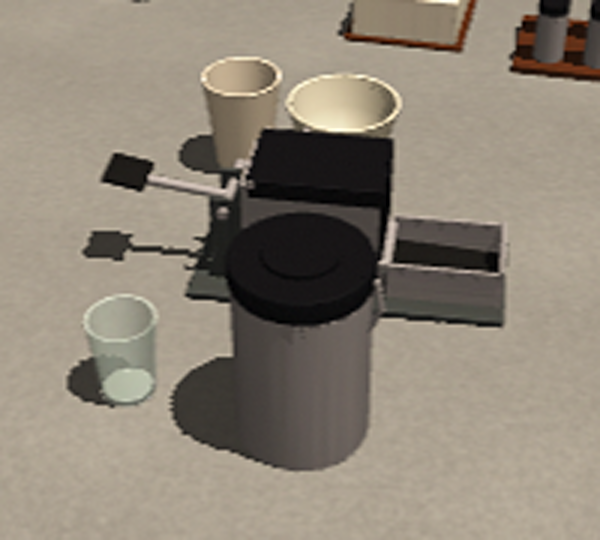

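The scene view shows the paddle at about (302,167) full-frame pixels, the lid at (264,205) and the tray at lower left. In the side view the paddle is at (193,177). I'll fit the dispenser's pose from these points.

```bash
python3 - <<'E'
from h import *
from scipy.optimize import least_squares
ps=ctrl.grab_frame("scene"); pd=ctrl.grab_frame("side")
S=lambda u,v:(150+u/3-.33,110+v/3-.33); D=lambda u,v:(150+u/3-.33,120+v/3-.33)
# model points -> pixel
obs=[(ps,(-.18,0,.100),S(455,170)),(pd,(-.18,0,.100),D(128,171)),
(ps,(-.055,-.044,.127),S(340,212)),(ps,(.069,-.044,.127),S(254,310)),(ps,(.069,.044,.127),S(345,360)),
(pd,(-.055,.044,.127),D(263,130)),(pd,(.069,.044,.127),D(393,140)),(pd,(.069,-.044,.127),D(388,205)),
(ps,(.174,-.039,.047),S(173,470)),(ps,(.174,.039,.047),S(260,525)),(pd,(.174,.039,.047),D(507,225)),(pd,(.174,-.039,.047),D(503,272))]
def W(q,X):
    c,s=np.cos(q[2]),np.sin(q[2]); return np.array([q[0]+c*X[0]-s*X[1],q[1]+s*X[0]+c*X[1],X[2]])
f=lambda q:np.concatenate([proj(p,W(q,X))[0]-uv for p,X,uv in obs])
r=least_squares(f,[.55,0,0],loss='soft_l1'); q=r.x; print(q); print(np.round(f(q).reshape(-1,2),1).tolist())
print("paddle",W(q,(-.18,0,.1)))
for p,uv in ((ps,obs[0][2]),(pd,obs[1][2])): print(ray(p,[uv],.1))
np.save("q.npy",q)
for p,n in((ps,"scene"),(pd,"side")):
    im=p["color"].copy()
    x0=cv2.resize(im,None,fx=3,fy=3,interpolation=cv2.INTER_CUBIC)
    for sx,sy in((-1,-1),(-1,1),(1,1),(1,-1)):
        # paddle corners tipped .2
        X=(-.18+sx*.02*np.cos(.2),sy*.022,.1-sx*.02*np.sin(.2)); u=proj(p,W(q,X))[0]; cv2.circle(x0,tuple(int(3*a+1) for a in u),2,(0,0,255),-1)
    for X in((-.055,-.044,.127),(.069,-.044,.127),(.069,.044,.127),(-.055,.044,.127),(.174,-.06,.0),(.174,.06,0),(-.121,-.06,0),(-.121,.06,0)):
        u=proj(p,W(q,X))[0]; cv2.circle(x0,tuple(int(3*a+1) for a in u),2,(0,255,0),-1)
    cv2.imwrite(f"pics/fit_{n}.png",x0[330:930,450:1200] if n=="scene" else x0[360:900,450:1050])
E
```

```text
[0.61819233 0.12402847 0.08732368]
[[0.6, -1.5], [-0.8, -0.7], [-1.2, -0.3], [-2.4, 0.3], [0.1, 1.4], [0.6, -0.1], [1.3, -0.1], [-0.2, -3.6], [0.4, 0.4], [-0.3, -0.7], [-1.1, -0.9], [-0.5, 0.5]]
paddle [0.43887819 0.10833017 0.1       ]
[[0.44425009 0.11020293 0.1       ]]
[[0.44235714 0.10545724 0.1       ]]
```

View pics/fit_scene.png

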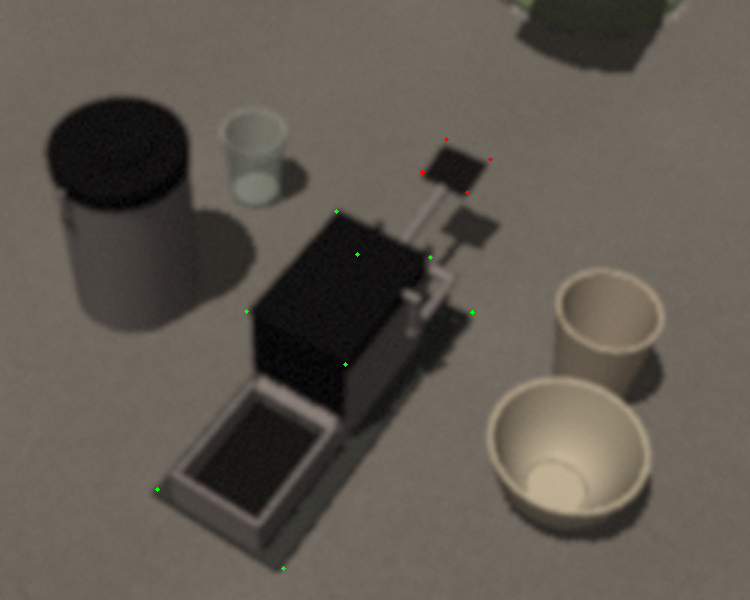

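View pics/fit_side.png

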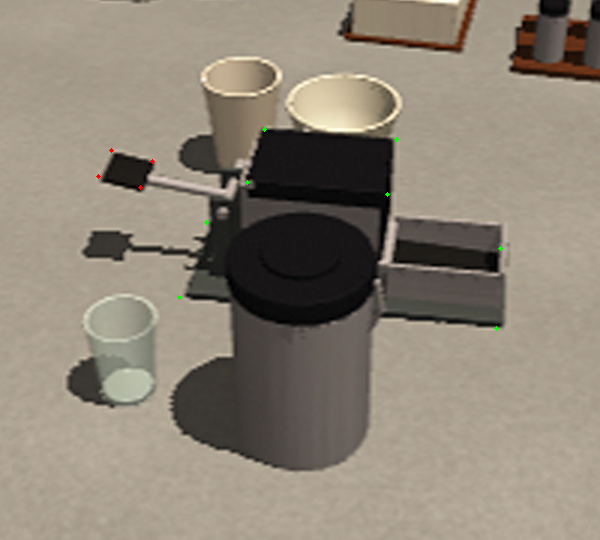

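servo_tool:
  gripper: [-1,-1,-1,-1,-1,-1,-1,-1,-1,-1,-1,-1,-1,-1]
  translation:
    - [-0.07,0,-0.08]
    - [-0.14,0,-0.16]
    - [-0.21,0,-0.24]
    - [-0.28,0,-0.32]
    - [-0.35,0,-0.4]
    - [-0.42,0,-0.48]
    - [-0.49,0,-0.56]
    - [-0.56,0,-0.64]
    - [-0.63,0,-0.72]
    - [-0.7,0,-0.8]
    - [-0.76,0,-0.88]
    - [-0.76,0,-0.88]
    - [-0.76,0,-0.88]
    - [-0.76,0,-0.88]
  dr:
    - [0,-0.035,0]
    - [0,-0.07,0]
    - [0,-0.105,0]
    - [0,-0.14,0]
    - [0,-0.175,0]
    - [0,-0.21,0]
    - [0,-0.245,0]
    - [0,-0.28,0]
    - [0,-0.315,0]
    - [0,-0.35,0]
    - [0,-0.385,0]
    - [0,-0.42,0]
    - [0,-0.437,0]
    - [0,-0.437,0]

```text
t: 2.32
position: [0.2519, -0.3155, 0.2315]
orientation: [-1.571, -0.001, -1.48]
wrist_force: [0.6, -0.2, -0.4]
finger_gap: -0.0003
```

```bash
cat >> h.py <<'E'
def go(t):
    s=ctrl.read_state(); Rm=R.from_euler('xyz',s["orientation"]).as_matrix()
    print("t",s["t"],"pos",np.round(s["position"],4),"ori",np.round(s["orientation"],3),"F",np.round(s["wrist_force"],2),"gap",round(s["finger_gap"],4),"j",np.round(s["joints"],2))
    print("shares to",t,np.round((np.array(t)-s["position"])@Rm/0.2,3))
E
python3 -c "
from h import *
go((.443,.108,.16)); go((.443,.108,.231))"
```

```text
t 2.3167 pos [ 0.2519 -0.3155  0.2315] ori [-1.571e+00 -1.000e-03 -1.480e+00] F [ 0.6  -0.17 -0.35] gap -0.0003 j [-1.08  0.05 -0.54  0.98 -0.    0.4 ]
shares to (0.443, 0.108, 0.16) [-2.022  0.357  1.143]
t 2.3167 pos [ 0.2519 -0.3155  0.2315] ori [-1.571e+00 -1.000e-03 -1.480e+00] F [ 0.6  -0.17 -0.35] gap -0.0003 j [-1.08  0.05 -0.54  0.98 -0.    0.4 ]
shares to (0.443, 0.108, 0.231) [-2.022e+00  2.000e-03  1.143e+00]
```

servo_tool:
  gripper: [-1,-1,-1,-1,-1,-1,-1,-1]
  translation:
    - [-0.14,0,0.08]
    - [-0.28,0,0.16]
    - [-0.42,0,0.24]
    - [-0.56,0,0.32]
    - [-0.7,0,0.4]
    - [-0.84,0,0.48]
    - [-0.98,0,0.56]
    - [-1,0,0.57]
  dr:
    - [0,0,0]
    - [0,0,0]
    - [0,0,0]
    - [0,0,0]
    - [0,0,0]
    - [0,0,0]
    - [0,0,0]
    - [0,0,0]

```text
t: 2.98
position: [0.3485, -0.103, 0.2314]
orientation: [-1.57, 0.001, -1.478]
wrist_force: [0.0, -0.6, -0.2]
finger_gap: 0.0
```

servo_tool:
  gripper: [-1,-1,-1,-1,-1,-1,-1,-1,-1,-1]
  translation:
    - [-0.14,0,0.08]
    - [-0.28,0,0.16]
    - [-0.42,0,0.24]
    - [-0.56,0,0.32]
    - [-0.7,0,0.4]
    - [-0.84,0,0.48]
    - [-0.94,0,0.54]
    - [-1,0,0.57]
    - [-1,0,0.57]
    - [-1,0,0.57]
  dr:
    - [0,0,0]
    - [0,0,0]
    - [0,0,0]
    - [0,0,0]
    - [0,0,0]
    - [0,0,0]
    - [0,0,0]
    - [0,0,0]
    - [0,0,0]
    - [0,0,0]

```text
t: 3.82
position: [0.4433, 0.1027, 0.231]
orientation: [-1.572, -0.001, -1.482]
wrist_force: [-0.4, -0.2, -0.4]
finger_gap: 0.0001
```

```bash
python3 -c "
from h import *
go((.443,.108,.13))"
```

```text
t 3.8167 pos [0.4433 0.1027 0.231 ] ori [-1.572e+00 -1.000e-03 -1.482e+00] F [-0.36 -0.23 -0.41] gap 0.0001 j [ 0.07  0.15 -0.42  1.   -0.    1.55]
shares to (0.443, 0.108, 0.13) [-0.027  0.505  0.001]
```

servo_tool:
  gripper: [-1,-1,-1,-1,-1,-1,-1,-1]
  translation:
    - [-0.02,0.1,0]
    - [-0.025,0.2,0]
    - [-0.025,0.3,0]
    - [-0.025,0.4,0]
    - [-0.025,0.47,0]
    - [-0.025,0.5,0]
    - [-0.025,0.5,0]
    - [-0.025,0.5,0]
  dr:
    - [0,0,0]
    - [0,0,0]
    - [0,0,0]
    - [0,0,0]
    - [0,0,0]
    - [0,0,0]
    - [0,0,0]
    - [0,0,0]

```text
t: 4.48
position: [0.4428, 0.1071, 0.1316]
orientation: [-1.571, -0.0, -1.483]
wrist_force: [0.2, 0.2, 0.5]
finger_gap: -0.0002
```

```bash
python3 - <<'E'
from h import *
go((.443,.108,.1))
ims=[]
for n in ["scene","side","wrist"]:
    p=ctrl.grab_frame(n); im=cv2.resize(p["color"],None,fx=3,fy=3,interpolation=cv2.INTER_CUBIC)
    u=proj(p,[ctrl.read_state()["position"]])[0]; print(n,u)
    if n=="wrist": ims.append(cv2.resize(p["color"],(400,300)))
    else:
        x,y=[int(3*a) for a in u]; im=im[max(0,y-150):y+150,max(0,x-200):x+200]; cv2.circle(im,(200,150),2,(0,0,255),-1); ims.append(im)
cv2.imwrite("pics/ab.png",np.vstack([np.hstack(ims[:2]),np.hstack([ims[2],np.zeros_like(ims[2])])]))
E
```

```text
t 4.4833 pos [0.4428 0.1071 0.1316] ori [-1.571 -0.    -1.483] F [0.17 0.18 0.51] gap -0.0002 j [ 0.08  0.26 -0.58  0.74 -0.    1.56]
shares to (0.443, 0.108, 0.1) [-0.004  0.158  0.001]
scene [301.7967337  156.66956707]
side [191.93651416 166.59172628]
wrist [254.56595894 254.67965146]
```

View pics/ab.png

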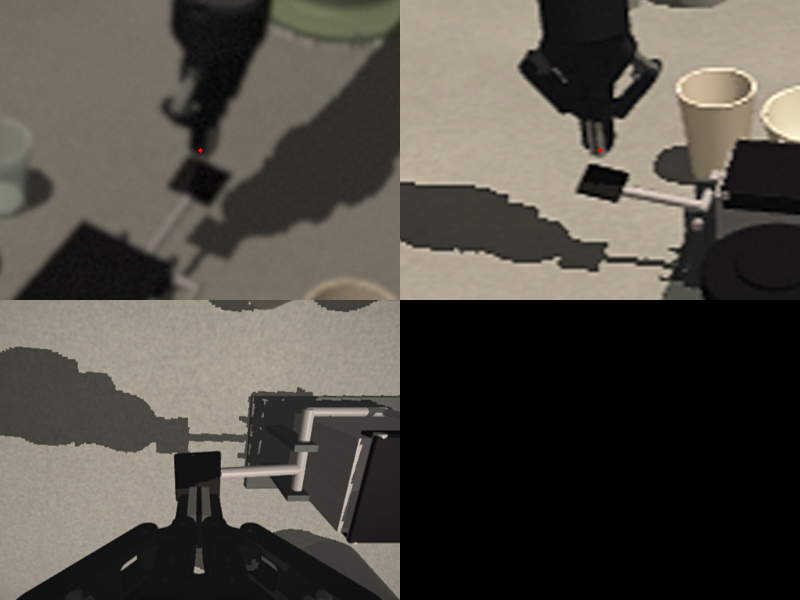

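The images show the closed fingertips centred about 30 mm above the paddle in all three views, with the body clear of everything. Next I press.

servo_tool:
  gripper: [-1,-1,-1,-1,-1,-1,-1,-1,-1,-1,-1,-1,-1,-1,-1,-1,-1,-1]
  translation:
    - [0,0.03,0]
    - [0,0.06,0]
    - [0,0.09,0]
    - [0,0.12,0]
    - [0,0.14,0]
    - [0,0.16,0]
    - [0,0.18,0]
    - [0,0.2,0]
    - [0,0.22,0]
    - [0,0.24,0]
    - [0,0.26,0]
    - [0,0.28,0]
    - [0,0.3,0]
    - [0,0.315,0]
    - [0,0.33,0]
    - [0,0.34,0]
    - [0,0.345,0]
    - [0,0.345,0]
  dr:
    - [0,0,0]
    - [0,0,0]
    - [0,0,0]
    - [0,0,0]
    - [0,0,0]
    - [0,0,0]
    - [0,0,0]
    - [0,0,0]
    - [0,0,0]
    - [0,0,0]
    - [0,0,0]
    - [0,0,0]
    - [0,0,0]
    - [0,0,0]
    - [0,0,0]
    - [0,0,0]
    - [0,0,0]
    - [0,0,0]

```text
t: 6.13
position: [0.444, 0.108, 0.0625]
orientation: [-1.569, 0.0, -1.482]
wrist_force: [0.6, 0.4, 5.5]
finger_gap: 0.0003
```

```bash
cat > look.py <<'E'
from h import *
import sys
go((.443,.108,.06))
ims=[]
for n,(u,v) in (("scene",(265,205)),("side",(235,180))):
    p=ctrl.grab_frame(n); im=cv2.resize(p["color"],None,fx=3,fy=3,interpolation=cv2.INTER_CUBIC)
    ims.append(im[3*v-260:3*v+260,3*u-200:3*u+200])
    r=ctrl.trace("tin",p); print(n,[(round(x["p"],2),np.round(x["extent"],1).tolist()) for x in r[:2]])
    q=np.load("q.npy"); T=[q[0]+.12*np.cos(q[2]),q[1]+.12*np.sin(q[2]),.034]; print("tray px",proj(p,[T]))
    if r: 
        o=ray(p,[r[0]["extent"][:2]],.034)[0][:2]-q[:2]; c,s=np.cos(q[2]),np.sin(q[2]); print("tin in dispenser",c*o[0]+s*o[1],-s*o[0]+c*o[1])
cv2.imwrite(f"pics/{sys.argv[1]}.png",np.hstack(ims))
E
python3 look.py p1
```

```text
t 6.1333 pos [0.444  0.108  0.0625] ori [-1.569  0.    -1.482] F [0.6  0.44 5.48] gap 0.0003 j [ 0.08  0.36 -0.65  0.56  0.    1.56]
shares to (0.443, 0.108, 0.06) [-0.     0.012 -0.005]
scene [(0.72, [228.4, 271.1, 29.1, 22.5])]
tray px [[235.81051547 260.98066181]]
tin in dispenser 0.15121779184085002 0.0014359169650190445
side [(0.66, [207.1, 183.5, 49.0, 20.4]), (0.58, [308.6, 202.7, 13.2, 13.7])]
tray px [[297.40029688 204.02375445]]
tin in dispenser -0.15496947015365967 0.06144544982528205
```

View pics/p1.png

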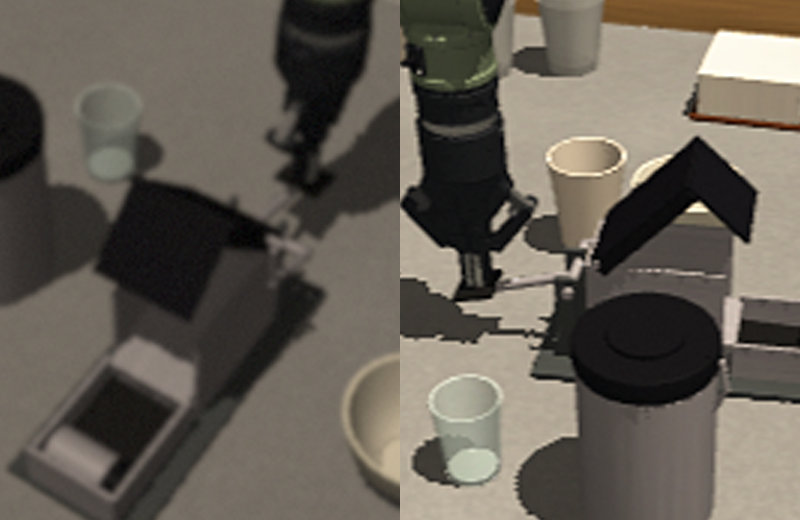

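The lid is open and the tin lies at the tray's far wall (scene px 228,271, x = 151 mm in the dispenser frame). The force is only 5.5 N, so the lever isn't on its stop yet; I'll press a few mm more.

servo_tool:
  gripper: [-1,-1,-1,-1,-1,-1]
  translation:
    - [0,0.005,0]
    - [0,0.01,0]
    - [0,0.015,0]
    - [0,0.018,0]
    - [0,0.018,0]
    - [0,0.018,0]
  dr:
    - [0,0,0]
    - [0,0,0]
    - [0,0,0]
    - [0,0,0]
    - [0,0,0]
    - [0,0,0]

```text
t: 6.83
position: [0.4446, 0.1081, 0.0602]
orientation: [-1.567, 0.0, -1.482]
wrist_force: [-3.5, 0.7, 17.6]
finger_gap: 0.0
```

The lever is on the stop: z = 60.2 mm at 17.6 N. I'll hold briefly, then check the tin again.

servo_tool:
  gripper: [-1,-1,-1,-1,-1,-1,-1,-1,-1]
  translation:
    - [0,0,0]
    - [0,0,0]
    - [0,0,0]
    - [0,0,0]
    - [0,0,0]
    - [0,0,0]
    - [0,0,0]
    - [0,0,0]
    - [0,0,0]
  dr:
    - [0,0,0]
    - [0,0,0]
    - [0,0,0]
    - [0,0,0]
    - [0,0,0]
    - [0,0,0]
    - [0,0,0]
    - [0,0,0]
    - [0,0,0]

```text
t: 7.58
position: [0.4446, 0.1081, 0.0602]
orientation: [-1.567, -0.0, -1.482]
wrist_force: [-3.4, -0.0, 17.4]
finger_gap: 0.0001
```

```bash
python3 look.py p2
```

```text
t 7.5833 pos [0.4446 0.1081 0.0602] ori [-1.567 -0.    -1.482] F [-3.39 -0.03 17.37] gap 0.0001 j [ 0.08  0.36 -0.66  0.55  0.    1.56]
shares to (0.443, 0.108, 0.06) [-0.     0.001 -0.008]
scene [(0.53, [229.2, 274.5, 26.5, 20.7]), (0.38, [255.9, 237.4, 106.8, 124.6])]
tray px [[235.81051547 260.98066181]]
tin in dispenser 0.15730671904202512 0.008077825793182126
side [(0.55, [310.3, 201.4, 18.0, 14.5])]
tray px [[297.40029688 204.02375445]]
tin in dispenser 0.15524996176139844 0.01735266873403383
```

View pics/p2.png

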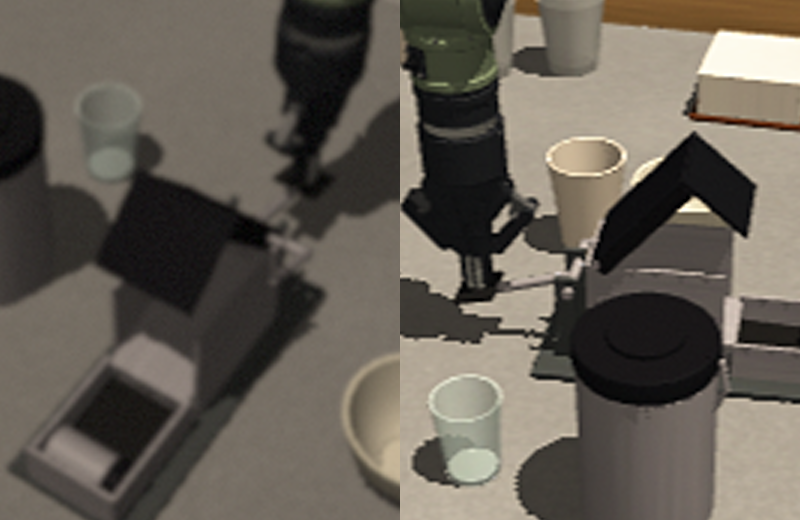

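The tin is still at the far wall. Now I ease the lever up at about 20 mm/s.

servo_tool:
  gripper: [-1,-1,-1,-1,-1,-1,-1,-1,-1,-1,-1,-1,-1,-1,-1,-1,-1,-1,-1,-1]
  translation:
    - [0,-0.01,0]
    - [0,-0.02,0]
    - [0,-0.03,0]
    - [0,-0.04,0]
    - [0,-0.05,0]
    - [0,-0.06,0]
    - [0,-0.07,0]
    - [0,-0.08,0]
    - [0,-0.09,0]
    - [0,-0.1,0]
    - [0,-0.11,0]
    - [0,-0.12,0]
    - [0,-0.13,0]
    - [0,-0.14,0]
    - [0,-0.15,0]
    - [0,-0.158,0]
    - [0,-0.166,0]
    - [0,-0.174,0]
    - [0,-0.182,0]
    - [0,-0.19,0]
  dr:
    - [0,0,0]
    - [0,0,0]
    - [0,0,0]
    - [0,0,0]
    - [0,0,0]
    - [0,0,0]
    - [0,0,0]
    - [0,0,0]
    - [0,0,0]
    - [0,0,0]
    - [0,0,0]
    - [0,0,0]
    - [0,0,0]
    - [0,0,0]
    - [0,0,0]
    - [0,0,0]
    - [0,0,0]
    - [0,0,0]
    - [0,0,0]
    - [0,0,0]

```text
t: 9.45
position: [0.4437, 0.108, 0.0971]
orientation: [-1.569, 0.0, -1.482]
wrist_force: [1.2, 0.6, 2.2]
finger_gap: 0.0002
```

servo_tool:
  gripper: [-1,-1,-1,-1,-1,-1,-1,-1]
  translation:
    - [0,-0.007,0]
    - [0,-0.014,0]
    - [0,-0.021,0]
    - [0,-0.028,0]
    - [0,-0.035,0]
    - [0,-0.042,0]
    - [0,-0.049,0]
    - [0,-0.056,0]
  dr:
    - [0,0,0]
    - [0,0,0]
    - [0,0,0]
    - [0,0,0]
    - [0,0,0]
    - [0,0,0]
    - [0,0,0]
    - [0,0,0]

```text
t: 10.12
position: [0.4423, 0.1078, 0.1078]
orientation: [-1.572, -0.0, -1.482]
wrist_force: [-0.7, 0.0, 0.1]
finger_gap: -0.0002
```

Contact is released (0.1 N at z = 108 mm). Now I raise the arm clear and back away.

servo_tool:
  gripper: [-1,-1,-1,-1,-1,-1,-1,-1,-1,-1,-1,-1,-1,-1]
  translation:
    - [0,-0.05,0]
    - [0,-0.12,0]
    - [0,-0.2,0]
    - [0,-0.3,0]
    - [0,-0.4,0]
    - [0,-0.5,0]
    - [0,-0.6,0]
    - [0,-0.65,-0.06]
    - [0,-0.65,-0.14]
    - [0,-0.65,-0.22]
    - [0,-0.65,-0.28]
    - [0,-0.65,-0.3]
    - [0,-0.65,-0.3]
    - [0,-0.65,-0.3]
  dr:
    - [0,0,0]
    - [0,0,0]
    - [0,0,0]
    - [0,0,0]
    - [0,0,0]
    - [0,0,0]
    - [0,0,0]
    - [0,0,0]
    - [0,0,0]
    - [0,0,0]
    - [0,0,0]
    - [0,0,0]
    - [0,0,0]
    - [0,0,0]

```text
t: 11.28
position: [0.3835, 0.1026, 0.238]
orientation: [-1.57, -0.0, -1.482]
wrist_force: [-0.5, 0.5, -0.7]
finger_gap: 0.0001
```

```bash
python3 look.py p3
```

```text
t 11.2833 pos [0.3835 0.1026 0.238 ] ori [-1.57  -0.    -1.482] F [-0.53  0.53 -0.71] gap 0.0001 j [ 0.07  0.03 -0.54  1.   -0.    1.56]
shares to (0.443, 0.108, 0.06) [-0.001  0.89   0.298]
scene [(0.63, [227.2, 273.5, 25.0, 21.4])]
tray px [[235.81051547 260.98066181]]
tin in dispenser 0.15774668624921384 0.002815729562731002
side [(0.61, [312.7, 202.1, 18.2, 16.9])]
tray px [[297.40029688 204.02375445]]
tin in dispenser 0.1620577445754577 0.015071789596706391
```

View pics/p3.png

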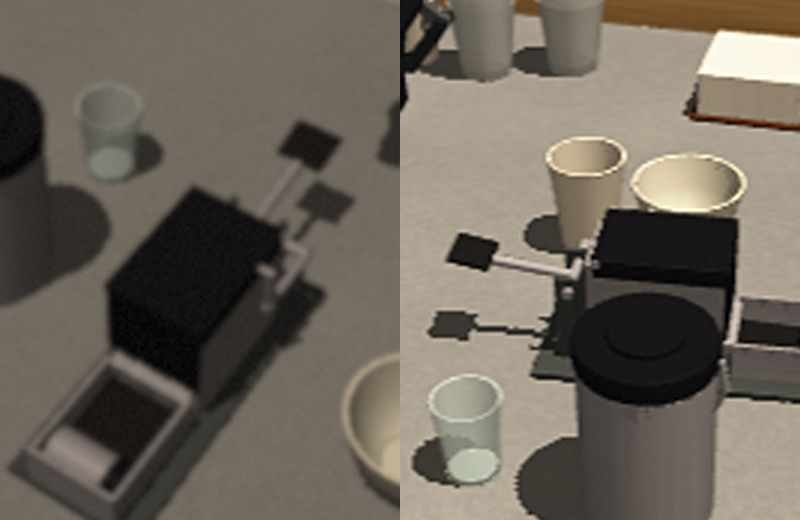

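The lid is closed, the lever is back up, the tin is in the tray and the other objects haven't moved. I'm handing in.

```bash
python3 -c "
from workcell import ctrl
print(ctrl.job_done())"
```

```text
the job is handed in; nothing more can be done
None
```

The tea sample is served: the tin is in the tray, the lid is closed and the arm is clear. I handed the job in at about 11.4 s of the 42 s allowed.

- **Press:** I pressed the paddle with closed fingertips down to its stop, at z ≈ 60 mm and about 17.5 N. I held it there until the tin lay at the tray's far wall.
- **Release:** I eased the lever up over about 2.3 s. The wrist force faded from 2.2 N near the top to 0.1 N, with no sign of a slam. I then lifted and backed the arm to about 60 mm behind the paddle, at z = 238 mm.
- **Last checks:** The pictures show the lid closed as at the start, the lever up, and the cup, bowl, canister and tumbler with no visible shift. The wrist force was back to noise level.
- **Disagreements:**
  - The two cameras put the tin 4 mm apart along the tray and 12 mm apart across it. Both readings are inside the tray; the side view of the tin is partly hidden by the tray wall.
  - On the first press the network once mistook the lever for the tin in the side view. I ignored that reading.
  - The paddle position from the overall dispenser fit differed by about 5 mm from direct sighting. I used the direct sighting, and it proved right.

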